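# Rub test along a wavy panel edge on a self-feeding sled

## Task

Take the roller tool out of its stand and, with its roller on the pointer line of the edge tester, press the roller away from you against the wavy edge of the test panel, so that the sled feeds itself to the left past the roller all the way to its end stop. From the first few centimetres of feed to the stop keep the push so that the gauge stays between 30 and 55 mm without a break, the roller stays on the pointer line, and the sled never races; touch the tester with the tool only and leave the jar and the bowl near the stand alone. Finish while holding the tool pressed on the edge, with the sled at its end stop and the gauge still between 30 and 55 mm.

Things in the scene. Friction and masses are not known exactly. Their poses are not given: they have to be found in the camera images.
- bed: fixed grey base plate of the edge tester, 320 (x) by 470 (y, -250 to +220) by 20 mm; origin at table height. Its x is the push direction (away from the robot at yaw 0), its y (left) the feed direction; it may be turned by 0.2 rad. A stud 46 mm high stands at bed (-110, 180) mm
- pointer (a point): point on the bed's top (20 mm above the table) at bed x = y = 0, axes as the bed. The black pointer line runs through it along bed x, from a small black block 40 mm high at bed x = -150 mm. On the line: roller centre within 25 mm of it in bed y (aim for 10)
- sled (a joint): feed travel along bed +y, m: 0 home stop (start), 0.165 end stop. Damper 80 N per m/s; a geared flywheel adds 31 kg inertia (time constant 0.4 s). The rail climbs at 0.04 rad: it rises 7 mm, and its weight (1.2 kg with all it carries, +-40 %) pulls it home with 0.5 N. Only the roller drives it: force = push x edge slope. Limit 0.15 m/s, normal 0.01 to 0.08
- gauge (a joint): how far the panel and its white carriage are pushed along bed +x against the springs, relative to the sled, m: 0 free (start), 0.085 stop. Spring 200 N/m, no preload: 0.030 to 0.055 is 6 to 11 N of push along bed x. Damping 8 N per m/s, moving mass 0.6 kg
- panel: white plastic wall 6 mm thick, 50 to 90 mm above the table; moves with sled (bed y) and gauge (bed x); its frame is the bed's when both are 0. Front edge, facing the robot: at panel y = -u, x = -0.070 + 0.45 u - 0.00579 sin(48.3 u) m, u from -0.03 to 0.20. Slope dx/du = 0.45 - 0.28 cos(48.3 u): 0.17 to 0.73. On the pointer line u = sled travel: the edge there retreats 68 mm in all
- edge_start (a point): point of the panel's front edge at panel (-0.070, 0) m, on the pointer line at the start, 70 mm above the table, mid-height of the wall
- tool: roller tool, 92 mm tall, 0.17 kg, upright in its stand; origin under its centre, z up. White roller, 36 mm diameter, 0 to 24 mm high, spins freely about z; steel shaft 16 mm; black square grip 30 by 30 mm (sides along tool x and y) 44 to 92 mm high. Hold it upright by the grip with 50 to 60 N, fingers closing along the push direction
- roller_mid (a point): centre of the roller, 12 mm above the tool's underside. While working keep it about 78 mm above the table: it then meets the wall over the whole feed and the fingers clear the panel
- stand: fixed dark steel stand, base 80 by 80 by 6 mm, with a ring (53 mm outside, 43 mm inside, top 20 mm above the table) in which the roller stands on the base; origin at table height. Lift the tool straight up by 25 mm or more to clear it
- jar: bystander: closed sample jar, 60 mm diameter, 85 mm tall, beyond the stand and left of the tester; origin under its centre
- dish: bystander: white bowl, 80 mm diameter, 30 mm high, between the robot, the stand and the tester; origin under its centre

How it is judged:
By the outcome, as a careful person would: the job done as asked, in the order asked, and still so for the second after the job is handed in, while the arm keeps its last pose, push and grip.
It also fails if it takes over 64 s, if anything falls off the work surface, if the arm or the gripper's body presses on something with over 40 N, if the wrist force passes 120 N, or if a joint passes its speed limit or range.

## Robot

A 7-joint arm with a two-finger parallel gripper is mounted at the origin on the work surface. World frame = base frame: x ahead of the robot, y to its left, z up, the work surface at z = 0. Lengths are in m, angles in rad, forces in N, time in s.
With the tool pointing down it reaches from about 0.4 to 0.875 m from the base axis. Payload 19.3 kg.
Tool frame: the origin (TCP) lies on the centre line of the jaws, within the pads' length; the fingertips stand 14 mm ahead of it and the grasp point (between the pads) lies 5 mm behind it; z points along the fingers, y is the line along which they close (so a half turn about z gives the same grasp; the last joint's range is limited). The gripper opens to 85 mm and grips with 20 to 120 N. Pads are 22 mm wide; open, the fingers measure 114 mm over their backs; the gripper's body (76 mm by 85 mm) begins 54 mm behind the grasp point. The pads swing forward as they close: fully open they stand 13 mm farther back than shut.
Start: joints at [-1.29, 0.521, -0.036, 1.599, 0.021, 1.021, -0.113], TCP at [0.215, 0.587, 0.245] pointing down, gripper open.
Joint ranges: [-2.91, 2.91], [-0.3, 2.13], [-1.5, 1.42], [0.17, 2.43], [-1.26, 4.41], [0.16, 1.93], [-2.52, 2.52]. Speed limits (rad/s): [1.89, 1.89, 2.39, 2.39, 3.01, 3.01, 3.01].

## Interface

Orientations are given as [roll, pitch, yaw] about the fixed x, y, z axes, in that order (R = Rz(yaw) Ry(pitch) Rx(roll)).
In Python, from workcell import bot, grab_frame, regions_of gives the robot as it stands. The module is installed in compiled form; this text tells all that it offers.
- The arm moves only by the tool play_rows, never from a script. Its argument "plan" is a list of rows, each a list of 3 entries, a list of its own where there are three numbers: the shift along the tool's x, y, z in units of 2.5 cm (1.0 is 2.5 cm), then the turn, a rotation vector about the tool's x, y, z in units of 0.15 rad (1.0 is 0.15 rad), then the closure, from -1 (fully open) to 1 (shut). In form: [[[tx, ty, tz], [rx, ry, rz], jaw], ...]. A call has 1 to 20 rows; each row shifts and turns the commanded pose from where the row before left it, along the tool's axes as they then stand; what a row does not reach is not made up. A row lasts 1/8 s, in which the tool goes at most 62.5 mm and 10.7 degrees, less where a joint would pass 70% of its speed; a pose out of reach is approached as far as the arm can. A call with a number of a shift or a turn outside -1 to 1 is refused whole. A call with a gripper value outside its range is refused whole. The fingers move at their own pace and stop on an object; "newtons" is the grip in N (left out, the last holds). Time passes only in rows, so rows that do not move let the fingers close. It gives the time, the measured TCP pose, the force, the opening and the grip force at its end, in the units of the state.
- bot.observe(): the state, without advancing time (a new reading comes with each control period).
- grab_frame(name): name is "scene" or "top"; returns a dict with "pixels" (400x640x3 uint8, red, green, blue), "depth" (400x640 float32, m along the optical axis (not along the pixel's ray), 0 where there is no reading), "camera_matrix" (3x3 intrinsics, pixels), "R" (3x3) and "t" (3): a world point X has camera coordinates R X + t. Camera axes: x right, y down, z forward; pixel columns grow to the right and rows downward; lengths in m; the calibration is good to about 2 mm. A picture is of the moment at which its call begins.
- bot.job_done(): hands the job in; it is judged then, once.
Trained networks look in the newest picture that a camera, given by its name, has taken for a name from the list of things; names that differ only in an ending like _2 or _b are one class to them, and where a whole thing is asked for, a point or a joint stands for the part that bears it (a point fixed in the world has none). Each returns a list of dicts, best first, with "p" (0 to 1); they miss things now and then, are a little off and sometimes report something else, mostly with a low value. They report only what shows in the picture. A call takes as long as a camera call.
- regions_of(thing, camera): "mask" (400x640 bool, what is visible of it) and "box" ([left, top, right, bottom] in pixels, round what is visible of it).
The state is a dict: "clock": time; "qpos": joint angles; "qd": joint speeds; "joint_efforts": joint torques, N m; "position": TCP position; "tool_rot": TCP orientation; "force": force on the tool from outside, world axes, zero at the start; "moment": the same for the moment, N m; "grip_width": finger opening in m; "finger_force": force on a finger pad.
Only numpy, scipy, OpenCV 4.12 (cv2) and the standard library are available. Lean on these libraries where they do the work, as an engineer would, in place of code of your own. Each camera call takes 0.05 s, during which the arm holds its last target. There are 200 camera calls.

## Working session

There is one attempt and no reset: what is moved stays moved. The work goes in short steps, Python scripts to look and compute and a tool call to move; the robot and the scene stay as the last step left them, time stands still between calls to the robot, and variables do not carry over. Pictures are saved under pics/ and viewed, at most 10 in all, crops included, and the job is handed in when it is done.

Besides the shell and the picture viewer there is one more tool, called after "Emit:" by a JSON object that holds its "name" and its "arguments". play_rows: Moves the arm, as the interface text tells. Its arguments: {"type":"object","properties":{"plan":{"type":"array"},"newtons":{"type":"number"}},"required":["plan"]}

```bash
mkdir -p pics; cat > h.py <<'E'
import numpy as np, cv2
from workcell import bot, grab_frame, regions_of
def cloud(f):
    K=f["camera_matrix"];d=f["depth"];v,u=np.mgrid[0:400,0:640]
    c=np.stack([(u-K[0,2])/K[0,0]*d,(v-K[1,2])/K[1,1]*d,d],-1)
    return (c-f["t"])@f["R"]
E
python3 - <<'E'
from h import *
s=bot.observe();print({k:np.round(v,3) for k,v in s.items()})
ims=[]
for cam in ["scene","top"]:
    f=grab_frame(cam);P=cloud(f);cv2.imwrite(f"pics/{cam}1.png",f["pixels"][...,::-1]);print(cam,(-f["R"].T@f["t"]).round(3))
    np.savez(f"{cam}1.npz",**f)
    for n in ["bed","panel","tool","stand","jar","dish","sled","gauge"]:
        for r in regions_of(n,cam)[:2]:
            m=r["mask"]&(f["depth"]>0);q=P[m]
            if len(q): print(n,round(r["p"],2),r["box"],m.sum(),np.percentile(q,[2,50,98],axis=0).round(3).tolist())
E
```

```text
{'clock': np.float64(0.0), 'qpos': array([-1.29 ,  0.522, -0.036,  1.6  ,  0.021,  1.021, -0.113]), 'qd': array([ 0.001,  0.001, -0.   ,  0.   ,  0.002,  0.002, -0.001]), 'joint_efforts': array([ 0.0000e+00, -9.2710e+01,  1.9800e+00, -3.6993e+01,  1.8000e-02,
        8.0000e-03, -0.0000e+00]), 'position': array([0.215, 0.587, 0.245]), 'tool_rot': array([-3.14 ,  0.   ,  2.791]), 'force': array([ 0.17 , -0.327, -0.42 ]), 'moment': array([-0.046,  0.022, -0.096]), 'finger_force': np.float64(0.0), 'grip_width': np.float64(0.086)}
scene [0.833 0.703 0.797]
bed 0.55 [134.4, 82.2, 336.9, 256.2] 20920 [[0.437, -0.339, 0.011], [0.608, -0.079, 0.022], [0.744, 0.107, 0.081]]
bed 0.5 [391.6, 265.0, 415.5, 309.0] 850 [[0.469, 0.373, 0.013], [0.489, 0.395, 0.077], [0.5, 0.405, 0.1]]
panel 0.8 [179.1, 86.4, 266.2, 151.4] 2692 [[0.517, -0.299, 0.065], [0.583, -0.157, 0.069], [0.626, -0.082, 0.092]]
panel 0.19 [389.3, 267.7, 414.0, 306.8] 838 [[0.47, 0.373, 0.015], [0.49, 0.395, 0.078], [0.5, 0.405, 0.1]]
tool 0.67 [390.2, 265.5, 417.7, 308.8] 813 [[0.471, 0.374, 0.017], [0.49, 0.395, 0.077], [0.5, 
[... 814 characters left out ...]
 0.401, 0.099]]
panel 0.86 [424.4, 137.0, 533.9, 193.2] 3802 [[0.521, -0.301, 0.022], [0.59, -0.159, 0.068], [0.628, -0.084, 0.09]]
tool 0.67 [191.8, 197.5, 220.0, 218.3] 367 [[0.467, 0.37, 0.012], [0.482, 0.378, 0.095], [0.497, 0.4, 0.099]]
stand 0.58 [194.7, 189.5, 232.6, 227.8] 832 [[0.444, 0.348, 0.001], [0.473, 0.376, 0.005], [0.521, 0.424, 0.02]]
dish 0.87 [263.3, 239.1, 303.7, 276.0] 1087 [[0.339, 0.186, -0.001], [0.374, 0.224, 0.014], [0.41, 0.259, 0.031]]
sled 0.74 [422.7, 92.0, 537.5, 192.0] 8424 [[0.531, -0.312, 0.04], [0.637, -0.189, 0.065], [0.738, -0.089, 0.089]]
gauge 0.82 [424.4, 107.3, 538.6, 189.9] 4738 [[0.524, -0.301, 0.063], [0.602, -0.169, 0.068], [0.676, -0.085, 0.09]]
```

View pics/scene1.png

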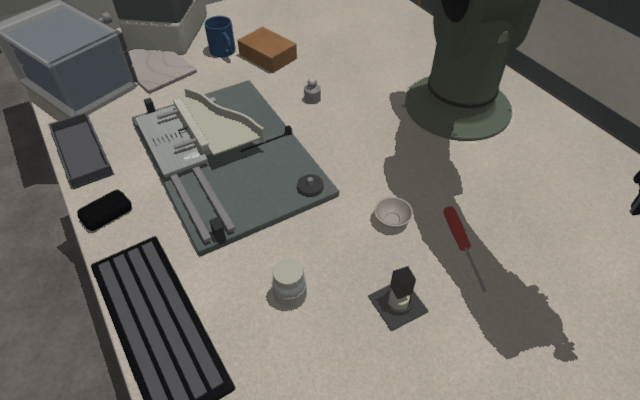

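View pics/top1.png

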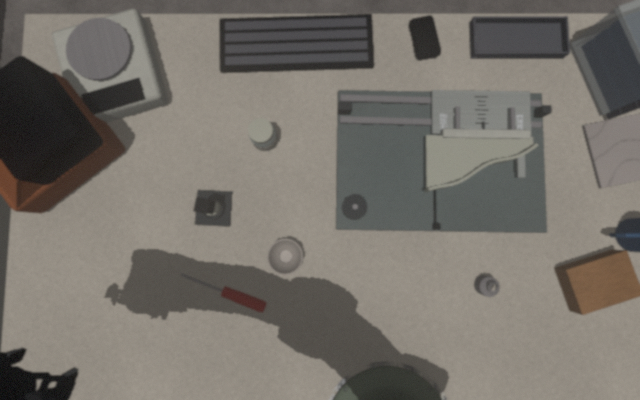

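```bash
python3 - <<'E'
from h import *
f=dict(np.load("top1.npz"));P=cloud(f)
x,y,z=P[...,0],P[...,1],P[...,2]
# bed outline: points z 14-26 mm region
m=(z>.013)&(x>.38)&(x<.8)&(y<.18)
r=cv2.minAreaRect((P[m][:,:2]*1000).astype(np.float32));print("bed",r)
g=cv2.cvtColor(f["pixels"],cv2.COLOR_RGB2GRAY)
d=(g<50)&(abs(z-.02)<.008)&(x>.38)&(x<.8)&(y<.1)
print("dark",d.sum()); np.save("dark.npy",d)
n,l,st,c=cv2.connectedComponentsWithStats(d.astype(np.uint8))
for i in range(1,n):
    if st[i,4]>15: q=P[l==i];print(st[i],q.min(0).round(3),q.max(0).round(3))
# tall things on bed front: block (40), stud(46)
for nm,lo,hi in [("tall",.03,.052)]:
    mm=(z>lo)&(z<hi)&(x>.38)&(x<.62)&(y<.18)
    n,l,st,c=cv2.connectedComponentsWithStats(mm.astype(np.uint8))
    for i in range(1,n):
        if st[i,4]>15: q=P[l==i];print(nm,st[i],q.mean(0).round(4),q.max(0).round(3))
# tool top both views
for cam in ["top","scene"]:
    f=dict(np.load(cam+"1.npz"));P=cloud(f);z=P[...,2]
    m=(z>.085)&(z<.115)&(abs(P[...,0]-.484)<.05)&(abs(P[...,1]-.386)<.05)
    q=P[m];print(cam,m.sum(),"tooltop z",np.median(q[:,2]),cv2.minAreaRect((q[:,:2]*1000).astype(np.float32)))
    m=(z>.003)&(z<.012)&(abs(P[...,0]-.484)<.08)&(abs(P[...,1]-.386)<.08);q=P[m]
    print("stand",cv2.minAreaRect((q[:,:2]*1000).astype(np.float32)))
E
```

```text
bed ((607.0318603515625, -226.74411010742188), (710.65478515625, 417.7908935546875), 86.11919403076172)
dark 5
tall [516 155   9  23 182] [ 0.5695 -0.2958  0.043 ] [ 0.595 -0.287  0.047]
tall [342 194  25  26 381] [0.4827 0.0692 0.0329] [0.511 0.096 0.048]
tall [624 218  16  15 104] [ 0.4398 -0.5297  0.0408] [ 0.456 -0.521  0.051]
tall [433 223   7   7  48] [ 0.4395 -0.1078  0.0382] [ 0.446 -0.101  0.042]
tall [609 233   7   5  26] [ 0.4191 -0.4868  0.0431] [ 0.423 -0.483  0.052]
tall [624 238  16  14  90] [ 0.3996 -0.5288  0.0405] [ 0.412 -0.52   0.052]
tall [611 250  17   4  53] [ 0.383  -0.5002  0.0444] [ 0.387 -0.486  0.052]
top 231 tooltop z 0.09669371244529644 ((483.3927307128906, 387.3345031738281), (30.883811950683594, 29.615976333618164), 78.57504272460938)
stand ((483.1098937988281, 386.22137451171875), (156.9826202392578, 154.44393920898438), 89.5185775756836)
scene 360 tooltop z 0.0977784701587327 ((483.2399597167969, 387.8603210449219), (31.034921646118164, 30.268400192260742), 80.97050476074219)
stand ((484.0674133300781, 385.8717346191406), (159.7857666015625, 156.60447692871094), 0.26213181018829346)
```

Scene view: the tool stands at about (400,285) with jar (289,283) and bowl (393,214) beside it. The tester has its panel at (220,120), stud at (310,185) and block at (288,130). Top view: the bed spans about (336–546, 91–232), so it is nearly straight, and the pointer line is at column 435. Next I fit the bed pose.

```bash
python3 - <<'E'
from h import *
def plane(f,uv,z):
    K=f["camera_matrix"];r=np.c_[(uv-K[[0,1],[2,2]])/K[[0,1],[0,1]],np.ones(len(uv))]@f["R"];c=-f["R"].T@f["t"]
    return (c+r*((z-c[2])/r[:,2])[:,None])[:,:2]
for cam in ["top","scene"]:
    f=dict(np.load(cam+"1.npz"));P=cloud(f);z=P[...,2]
    m=(z>.012)&(z<.028)&(P[...,0]>.41)&(P[...,0]<.77)&(P[...,1]<.12)&(P[...,1]>-.38)
    n,l,st,c=cv2.connectedComponentsWithStats(m.astype(np.uint8));k=1+st[1:,4].argmax();m=(l==k)
    vu=np.argwhere(m);W=plane(f,vu[:,::-1].astype(float),.02)
    print(cam,"minarea",cv2.minAreaRect((W*1000).astype(np.float32)))
    # line fits: front edge (min x per y bin), left edge (max y per x bin), right
    def fit(a,b,sgn,lo,hi):
        bins=np.arange(lo,hi,.004);X=[];Y=[]
        for t in bins:
            s=(b>=t)&(b<t+.004)
            if s.sum()>3: X.append(t+.002);Y.append((sgn*a[s]).max()*sgn)
        X=np.array(X);Y=np.array(Y)
        for _ in range(6):
            p=np.polyfit(X,Y,1);e=abs(Y-np.polyval(p,X));k=e<max(.002,2*np.median(e));X,Y=X[k],Y[k]
        return p.round(4),len(X),e.std().round(4)
    print("front x=a*y+b",fit(W[:,0],W[:,1],-1,-.33,.09))
    print("back",fit(W[:,0],W[:,1],1,-.33,.09))
    print("left y=a*x+b",fit(W[:,1],W[:,0],1,.45,.72))
    print("right",fit(W[:,1],W[:,0],-1,.45,.72))
    # pointer line darkest pixel
    g=cv2.cvtColor(f["pixels"],cv2.COLOR_RGB2GRAY).astype(float)
    vv,uu=np.mgrid[0:400,0:640];A=plane(f,np.c_[uu.ravel(),vv.ravel()].astype(float),.02).reshape(400,640,2)
    X=[];Y=[]
    for x in np.arange(.455,.515,.003):
        s=(abs(A[...,0]-x)<.0015)&(abs(A[...,1]+.105)<.03)
        if s.sum()>5:
            w=np.clip(np.median(g[s])-20-g[s],0,None)
            if w.sum()>0: X.append(x);Y.append((A[s][:,1]*w).sum()/w.sum())
    print("line",len(X),np.polyfit(X,Y,1).round(4) if len(X)>3 else (X,Y),np.round(Y,3))
    # panel top
    m=(z>.082)&(z<.098)&(P[...,0]>.48)&(P[...,0]<.66)&(P[...,1]<-.05)&(P[...,1]>-.33);q=P[m]
    for t in np.arange(-.31,-.07,.02):
        s=abs(q[:,1]-t)<.004
        if s.any(): print("edge y",t.round(3),"xmin",q[s][:,0].min().round(4),end="; ")
    print()
E
```

```text
top minarea ((587.67431640625, -126.1580810546875), (468.8076477050781, 318.2104187011719), 89.15470886230469)
front x=a*y+b (array([0.0195, 0.4328]), 106, np.float64(0.0003))
back (array([0.4877, 0.7091]), 44, np.float64(0.0071))
left y=a*x+b (array([-0.0221,  0.12  ]), 53, np.float64(0.0003))
right (array([-0.0181, -0.3487]), 53, np.float64(0.0003))
line 20 [-0.02   -0.1007] [-0.11  -0.11  -0.11  -0.11  -0.11  -0.11  -0.11  -0.11  -0.11  -0.11
 -0.11  -0.11  -0.11  -0.11  -0.111 -0.111 -0.111 -0.111 -0.111 -0.111]
edge y -0.31 xmin 0.6031; edge y -0.29 xmin 0.5921; edge y -0.27 xmin 0.582; edge y -0.25 xmin 0.577; edge y -0.23 xmin 0.5736; edge y -0.21 xmin 0.5669; edge y -0.19 xmin 0.5569; edge y -0.17 xmin 0.5421; edge y -0.15 xmin 0.5297; edge y -0.13 xmin 0.5236; edge y -0.11 xmin 0.5193; edge y -0.09 xmin 0.5152; 
scene minarea ((588.6651000976562, -123.19189453125), (476.54486083984375, 319.7375793457031), 88.8581771850586)
front x=a*y+b (array([0.0188, 0.4321]), 95, np.float64(0.0004))
back (array([0.0226, 0.7503]), 106, np.float64(0.0003))
left y=a*x+b (array([-0.0174,  0.1229]), 62, np.float64(0.0005))
right (array([ 1.2748, -0.9658]), 33, np.float64(0.0115))
line 20 [-0.0143 -0.104 ] [-0.11  -0.11  -0.111 -0.11  -0.111 -0.111 -0.111 -0.11  -0.111 -0.111
 -0.111 -0.111 -0.111 -0.111 -0.11  -0.111 -0.111 -0.111 -0.112 -0.111]
edge y -0.31 xmin 0.604; edge y -0.29 xmin 0.5878; edge y -0.27 xmin 0.5805; edge y -0.25 xmin 0.5759; edge y -0.23 xmin 0.5725; edge y -0.21 xmin 0.5657; edge y -0.19 xmin 0.5524; edge y -0.17 xmin 0.5391; edge y -0.15 xmin 0.5294; edge y -0.13 xmin 0.5207; edge y -0.11 xmin 0.5174; edge y -0.09 xmin 0.5144;
```

Emit:
{"name": "play_rows", "arguments": {"plan": [[[-0.8,-0.24,0],[0,0,0],-1],[[-0.8,-0.24,0],[0,0,0],-1],[[-0.8,-0.24,0],[0,0,0],-1],[[-0.8,-0.24,0],[0,0,0],-1],[[-0.8,-0.24,0],[0,0,0],-1],[[-0.8,-0.24,0],[0,0,0],-1],[[-0.8,-0.24,0],[0,0,0],-1],[[-0.8,-0.24,0],[0,0,0],-1],[[-0.8,-0.24,0],[0,0,0],-1],[[-0.8,-0.24,0],[0,0,0],-1],[[-0.8,-0.24,0],[0,0,0],-1],[[-0.8,-0.24,0],[0,0,0],-1],[[-0.8,-0.24,0],[0,0,0],-1],[[-0.8,-0.24,0],[0,0,0],-1],[[-0.8,-0.24,0],[0,0,0],-1],[[-0.8,-0.24,0],[0,0,0],-1]], "newtons": 55}}

```text
clock: 2.9
position: [0.4834, 0.3859, 0.2453]
tool_rot: [-3.142, 0.0, 2.791]
force: [0.1, -0.2, -0.0]
grip_width: 0.0855
finger_force: 0.0
```

Emit:
{"name": "play_rows", "arguments": {"plan": [[[0,0,0],[0,0,0.93],-1],[[0,0,0],[0,0,0.93],-1],[[0,0,0],[0,0,0.93],-1],[[0,0,0],[0,0,0.93],-1],[[0,0,0],[0,0,0.93],-1],[[0,0,0],[0,0,0.93],-1],[[0,0,0],[0,0,0.93],-1],[[0,0,0],[0,0,0.93],-1],[[0,0,0],[0,0,0.93],-1],[[0,0,0],[0,0,0.93],-1],[[0,0,0],[0,0,0],-1]]}}

```text
clock: 4.28
position: [0.4827, 0.3866, 0.2452]
tool_rot: [3.141, 0.0, 1.397]
force: [0.4, 1.0, -0.6]
grip_width: 0.0849
finger_force: 0.0
```

Emit:
{"name": "play_rows", "arguments": {"plan": [[[0.04,0,0.88],[0,0,0],-1],[[0,0,0.88],[0,0,0],-1],[[0,0,0.88],[0,0,0],-1],[[0,0,0.88],[0,0,0],-1],[[0,0,0.88],[0,0,0],-1],[[0,0,0.88],[0,0,0],-1],[[0,0,0.88],[0,0,0],-1],[[0,0,0.88],[0,0,0],-1],[[0,0,0],[0,0,0],1],[[0,0,0],[0,0,0],1],[[0,0,0],[0,0,0],1],[[0,0,0],[0,0,0],1],[[0,0,0],[0,0,0],1],[[0,0,0],[0,0,0],1],[[0,0,0],[0,0,0],1],[[0,0,0],[0,0,0],1]], "newtons": 55}}

```text
clock: 6.28
position: [0.4829, 0.3882, 0.0703]
tool_rot: [3.141, -0.001, 1.396]
force: [-0.6, -0.6, 7.8]
grip_width: 0.0289
finger_force: 57.8
```

Emit:
{"name": "play_rows", "arguments": {"plan": [[[0,0,-0.4],[0,0,0],1],[[0,0,-0.8],[0,0,0],1],[[0,0,-1],[0,0,0],1],[[0,0,-1],[0,0,0],1],[[0,0,-1],[0,0,0],1],[[0,0,-1],[0,0,0],1],[[0,0,0],[0,0,-0.52],1],[[0,0,0],[0,0,-0.52],1],[[0,0,0],[0,0,0],1]]}}

```text
clock: 7.4
position: [0.4826, 0.3877, 0.2006]
tool_rot: [3.141, -0.001, 1.551]
force: [-1.3, 0.6, -1.2]
grip_width: 0.0294
finger_force: 56.8
```

```bash
python3 - <<'E'
from h import *
s=bot.observe();print(s["position"],s["tool_rot"],s["force"],s["grip_width"])
f=grab_frame("scene");P=cloud(f);np.savez("scene2.npz",**f)
cv2.imwrite("pics/s2.png",cv2.resize(f["pixels"][150:350,250:550,::-1],None,fx=2.5,fy=2.5))
for r in regions_of("tool","scene")[:2]: 
    m=r["mask"];q=P[m];print(r["p"],r["box"],np.percentile(q,[2,50,98],axis=0).round(3).tolist())
# roller: whitish points below the fingers
g=f["pixels"].min(2);z=P[...,2]
for lo in np.arange(.125,.215,.006):
    m=(z>lo)&(z<lo+.006)&(abs(P[...,0]-.483)<.03)&(abs(P[...,1]-.388)<.03)
    if m.sum(): print(lo.round(3),m.sum(),g[m].mean().round(),P[m].min(0).round(3),P[m].max(0).round(3))
E
```

```text
[0.48262736 0.38771658 0.20056313] [ 3.14094739e+00 -8.15732277e-04  1.55130796e+00] [-1.33366844  0.63113604 -1.22499075] 0.029404333421953914
0.131 2 114.0 [0.477 0.397 0.137] [0.496 0.403 0.137]
0.137 42 92.0 [0.474 0.38  0.137] [0.5   0.405 0.143]
0.143 46 87.0 [0.477 0.376 0.143] [0.501 0.406 0.149]
0.149 54 87.0 [0.474 0.38  0.149] [0.5   0.406 0.155]
0.155 144 100.0 [0.467 0.375 0.155] [0.5   0.405 0.161]
0.161 73 96.0 [0.466 0.374 0.161] [0.499 0.404 0.166]
0.167 4 61.0 [0.48  0.387 0.167] [0.49  0.395 0.168]
0.173 1 100.0 [0.469 0.4   0.179] [0.469 0.4   0.179]
0.179 21 48.0 [0.469 0.396 0.181] [0.497 0.402 0.185]
0.185 37 40.0 [0.462 0.392 0.185] [0.503 0.403 0.191]
0.191 54 47.0 [0.461 0.387 0.191] [0.509 0.403 0.197]
0.197 82 46.0 [0.454 0.381 0.197] [0.511 0.403 0.203]
0.203 69 43.0 [0.454 0.383 0.203] [0.511 0.403 0.209]
0.209 75 43.0 [0.453 0.389 0.209] [0.511 0.403 0.215]
```

View pics/s2.png

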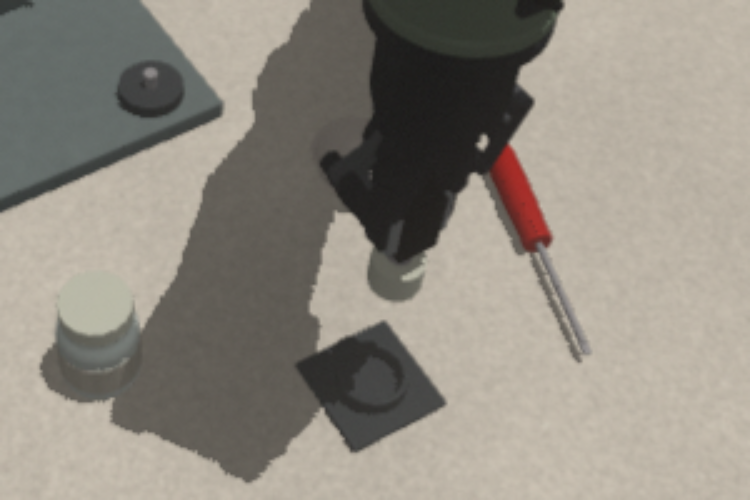

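Picture: the tool hangs upright in the jaws (roller at about (397,275) in the crop), the ring is empty, and the jar and bowl are untouched.

Emit:
{"name": "play_rows", "arguments": {"plan": [[[-0.5,0,0],[0,0,0],1],[[-1,0,0],[0,0,0],1],[[-1,0,0],[0,0,0],1],[[-1,0,0],[0,0,0],1],[[-1,0,0],[0,0,0],1],[[-1,0,0],[0,0,0],1],[[-1,0,0],[0,0,0],1],[[-1,0,0],[0,0,0],1],[[-1,0,0],[0,0,0],1],[[-1,0,0],[0,0,0],1],[[-1,0,0],[0,0,0],1],[[-1,0,0],[0,0,0],1],[[-1,0,0],[0,0,0],1],[[-1,0,0],[0,0,0],1],[[-1,0,0],[0,0,0],1],[[-1,0,0],[0,0,0],1],[[-1,0,0],[0,0,0],1],[[-1,0,0],[0,0,0],1],[[-1,0,0],[0,0,0],1],[[-1,0,0],[0,0,0],1]]}}

```text
clock: 10.0
position: [0.4727, -0.1011, 0.1994]
tool_rot: [3.141, -0.0, 1.552]
force: [0.6, 1.6, -1.0]
grip_width: 0.0291
finger_force: 56.8
```

Emit:
{"name": "play_rows", "arguments": {"plan": [[[-0.4,0.1,0],[0,0,0],1],[[0,0,0.4],[0,0,0],1],[[0,0,0.8],[0,0,0],1],[[0,0,0.8],[0,0,0],1],[[0,0,0.6],[0,0,0],1],[[0,0,0.2],[0,0,0],1],[[0,0,0],[0,0,0],1],[[0,0,0],[0,0,0],1]]}}

```text
clock: 11.0
position: [0.4758, -0.1097, 0.1298]
tool_rot: [3.141, 0.0, 1.552]
force: [-0.8, -0.3, -1.4]
grip_width: 0.0292
finger_force: 56.8
```

```bash
python3 - <<'E'
from h import *
for cam in ["top","scene"]:
  f=grab_frame(cam);s=bot.observe();print(s["position"].round(4),s["tool_rot"].round(3),s["force"].round(2),s["grip_width"])
  np.savez(cam+"3.npz",**f)
cv2.imwrite("pics/s3.png",cv2.resize(f["pixels"][60:260,110:410,::-1],None,fx=2.5,fy=2.5))
P=cloud(f);z=P[...,2]
for lo in np.arange(.058,.15,.006):
    m=(z>lo)&(z<lo+.006)&(abs(P[...,0]-.475)<.03)&(abs(P[...,1]+.11)<.03)
    if m.sum()>5: print(lo.round(3),m.sum(),P[m].min(0).round(3),P[m].max(0).round(3))
E
```

```text
[ 0.4758 -0.1097  0.1298] [3.141 0.    1.552] [ 0.11 -0.09 -2.04] 0.029868806122870233
[ 0.4758 -0.1097  0.1298] [ 3.141 -0.     1.552] [ 0.14  0.39 -1.4 ] 0.02947486105070307
0.064 17 [ 0.46  -0.113  0.065] [ 0.492 -0.09   0.07 ]
0.07 31 [ 0.464 -0.113  0.07 ] [ 0.493 -0.092  0.076]
0.076 29 [ 0.463 -0.108  0.076] [ 0.494 -0.091  0.082]
0.082 39 [ 0.46  -0.121  0.082] [ 0.492 -0.091  0.088]
0.088 91 [ 0.457 -0.127  0.088] [ 0.493 -0.091  0.094]
0.094 14 [ 0.469 -0.112  0.094] [ 0.482 -0.101  0.1  ]
0.1 10 [ 0.471 -0.105  0.1  ] [ 0.48  -0.1    0.105]
0.112 27 [ 0.461 -0.104  0.112] [ 0.494 -0.093  0.117]
0.118 41 [ 0.449 -0.105  0.118] [ 0.496 -0.092  0.124]
0.124 55 [ 0.448 -0.115  0.124] [ 0.503 -0.093  0.13 ]
0.13 61 [ 0.445 -0.112  0.13 ] [ 0.503 -0.092  0.136]
0.136 60 [ 0.446 -0.119  0.136] [ 0.503 -0.093  0.142]
0.142 57 [ 0.445 -0.115  0.142] [ 0.503 -0.092  0.148]
0.148 56 [ 0.448 -0.121  0.148] [ 0.503 -0.092  0.154]
```

View pics/s3.png

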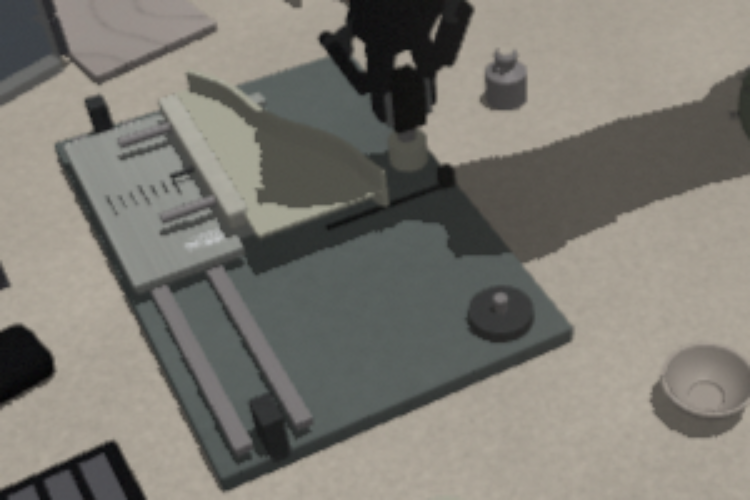

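Picture: the roller at about (408,150) is in front of the panel's edge, above the pointer line and clear of the block. Next I build the planner.

```bash
cat > plan.py <<'E'
import numpy as np
from scipy.interpolate import CubicSpline
T=np.array([.590,-.1125]);yaw=-.02
def tobed(p):
    d=np.asarray(p)[:2]-T;c,s=np.cos(yaw),np.sin(yaw);return np.array([c*d[0]+s*d[1],-s*d[0]+c*d[1]])
# roller-centre x (gauge 0) as a function of travel, roller at bed y=0
w=np.linspace(-.03,.2,4000);e=-.07+.45*w-.00579*np.sin(48.3*w);sl=.45-.28*np.cos(48.3*w);n=np.sqrt(1+sl**2)
C=CubicSpline(w+.018*sl/n,e-.018/n);dC=C.derivative()
def step(u,v,g,dt,fr=0,m=32.2,wt=.5,c=80):
    F=200*max(g,0)*dC(u)-wt-c*v; F-=fr if v>1e-4 else np.clip(F,-fr,fr)
    v=v+F/m*dt;u=u+v*dt
    if u<0:u,v=0,max(v,0)
    if u>.165:u,v=.165,0
    return u,v
def roll(u,v,x,steps,**k):   # steps: roller advance per 1/8 s row (m)
    out=[]
    for d in steps:
        for _ in range(25): x+=d/25;u,v=step(u,v,x-C(u),.005,**k)
        out.append((u,v,x-C(u)))
    return np.array(out)
def follow(u,v,x,gt,n,**k):  # choose row steps so that the gauge goes to gt(u)
    st=[]
    for _ in range(n):
        uu,vv=u,v
        for _ in range(3):
            d=C(uu)+gt(uu)-x; d=np.clip(d,-.008,.012); o=roll(u,v,x,[d],**k)[0];uu=o[0]
        d=round(d/.025,2)*.025
        u,v,_g=roll(u,v,x,[d],**k)[0];x+=d;st.append((d/.025,u,v,_g))
    return np.array(st)
E
python3 - <<'E'
from plan import *
print("contact x",C(0),C(.165),dC([0,.02,.065,.1,.13,.165]).round(2), "bed",tobed([.4758,-.1097]))
for fr in (0,.4):
    o=follow(0,0,-.114,lambda u:.043,110,fr=fr)
    print(fr);
    for i in range(0,110,5): print(i/8,o[i].round(4))
E
```

```text
contact x -0.08826236073114369 -0.021137148289141254 [0.17 0.25 0.7  0.53 0.17 0.39] bed [-0.11423316  0.00051559]
0
0.0 [ 0.48    0.      0.     -0.0137]
0.625 [0.35   0.0005 0.0042 0.0429]
1.25 [0.01   0.0056 0.0105 0.043 ]
1.875 [0.01   0.013  0.0131 0.0429]
2.5 [0.02   0.0225 0.018  0.043 ]
3.125 [0.05   0.0367 0.0286 0.0429]
3.75 [0.15   0.0606 0.0492 0.0429]
4.375 [0.19   0.0977 0.0631 0.0429]
5.0 [0.04   0.1279 0.0314 0.0431]
5.625 [0.01   0.1417 0.0169 0.0429]
6.25 [0.03   0.1522 0.0184 0.0431]
6.875 [0.03   0.165  0.     0.0429]
7.5 [0.     0.165  0.     0.0429]
8.125 [0.     0.165  0.     0.0429]
8.75 [0.     0.165  0.     0.0429]
9.375 [0.     0.165  0.     0.0429]
10.0 [0.     0.165  0.     0.0429]
10.625 [0.     0.165  0.     0.0429]
11.25 [0.     0.165  0.     0.0429]
11.875 [0.     0.165  0.     0.0429]
12.5 [0.     0.165  0.     0.0429]
13.125 [0.     0.165  0.     0.0429]
0.4
0.0 [ 0.48    0.      0.     -0.0137]
0.625 [3.5e-01 1.0e-04 1.8e-03 4.3e-02]
1.25 [0.01  0.003 0.006 0.043]
1.875 [0.01   0.0071 0.007  0.043 ]
2.5 [0.     0.0118 0.0083 0.0429]
3.125 [0.01   0.0178 0.011  0.0429]
3.75 [0.02   0.0262 0.0164 0.0429]
4.375 [0.06   0.0395 0.0271 0.043 ]
5.0 [0.15   0.0622 0.0469 0.0431]
5.625 [0.18   0.0971 0.0588 0.043 ]
6.25 [0.03   0.1251 0.0282 0.0429]
6.875 [0.01   0.1363 0.0117 0.0429]
7.5 [0.01   0.1426 0.0094 0.043 ]
8.125 [0.02   0.149  0.0118 0.0431]
8.75 [0.03   0.1581 0.0178 0.0431]
9.375 [0.     0.165  0.     0.0429]
10.0 [0.     0.165  0.     0.0429]
10.625 [0.     0.165  0.     0.0429]
11.25 [0.     0.165  0.     0.0429]
11.875 [0.     0.165  0.     0.0429]
12.5 [0.     0.165  0.     0.0429]
13.125 [0.     0.165  0.     0.0429]
```

Emit:
{"name": "play_rows", "arguments": {"plan": [[[0,0.4,0],[0,0,0],1],[[0,0.3,0],[0,0,0],1],[[0,0.2,0],[0,0,0],1],[[0,0.2,0],[0,0,0],1],[[0,0.25,0],[0,0,0],1],[[0,0.3,0],[0,0,0],1],[[0,0.3,0],[0,0,0],1],[[0,0.3,0],[0,0,0],1],[[0,0.3,0],[0,0,0],1],[[0,0.2,0],[0,0,0],1]], "newtons": 57}}

```text
clock: 12.35
position: [0.5439, -0.1112, 0.1291]
tool_rot: [-3.14, 0.0, 1.551]
force: [-9.4, -1.7, 4.4]
grip_width: 0.0296
finger_force: 57.5
```

```bash
cat > meas.py <<'E'
from h import *
from plan import *
B=dict(np.load("top3.npz"))
def shift(f,z=.05):
    # sled shift by template of plate strip (rows 92-104); gray
    g0=cv2.cvtColor(B["pixels"],cv2.COLOR_RGB2GRAY);g1=cv2.cvtColor(f["pixels"],cv2.COLOR_RGB2GRAY)
    t=g0[93:104,428:526];r=cv2.matchTemplate(g1[93:104,320:545],t,cv2.TM_CCOEFF_NORMED)[0]
    k=int(r.argmax());a=0
    if 0<k<len(r)-1: a=.5*(r[k-1]-r[k+1])/(r[k-1]-2*r[k]+r[k+1])
    px=108-(k+a);h=(-f["R"].T@f["t"])[2]-z
    return px*h/f["camera_matrix"][0,0],r[k]
def meas():
    F=[];s=bot.observe();F.append(s["force"])
    f=grab_frame("top");s=bot.observe();F.append(s["force"])
    u,q=shift(f);b=tobed(s["position"])
    P=cloud(f)
    m=(P[...,2]>.05)&(P[...,2]<.1)
    F=np.array(F);fx=-F[:,0]+.02*F[:,1]
    print("clk",s["clock"].round(2),"bed xy",b.round(4),"z",s["position"][2].round(4),"F",F.round(1).tolist(),"grip",s["grip_width"].round(4),s["finger_force"].round(0))
    print("u_cam",u.round(4),"q",q.round(3),"gauge from u",(b[0]-C(u)).round(4),"gauge from F",(fx/200).round(4))
    np.savez("top_last.npz",**f)
    return s,b,u
E
python3 - <<'E'
from meas import *
s,b,u=meas()
E
```

```text
Traceback (most recent call last):
  File "meas.py", line 19, in meas
    print("clk",s["clock"].round(2),"bed xy",b.round(4),"z",s["position"][2].round(4),"F",F.round(1).tolist(),"grip",s["grip_width"].round(4),s["finger_force"].round(0))
                ^^^^^^^^^^^^^^^^
AttributeError: 'float' object has no attribute 'round'
```

```bash
sed -i 's/s\["clock"\].round(2)/round(s["clock"],2)/; s/s\["grip_width"\].round(4),s\["finger_force"\].round(0)/round(float(s["grip_width"]),4),round(float(s["finger_force"]))/; s/u_cam",u.round(4),"q",q.round(3)/u_cam",np.round(u,4),"q",np.round(q,3)/' meas.py
python3 - <<'E'
from meas import *
s,b,u=meas()
E
```

```text
clk 12.45 bed xy [-0.046   0.0004] z 0.1291 F [[-7.4, 0.0, 1.6], [-9.0, -1.1, 4.5]] grip 0.0295 58
u_cam 0.1171 q 0.221 gauge from u -0.0136 gauge from F [0.0368 0.045 ]
```

```bash
python3 - <<'E'
from h import *
a=dict(np.load("top3.npz"))["pixels"];b=dict(np.load("top_last.npz"))["pixels"]
cv2.imwrite("pics/t4.png",cv2.resize(np.hstack([a[80:240,320:560],b[80:240,320:560]])[...,::-1],None,fx=1.66,fy=1.66))
E
```

```text
(no output)
```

View pics/t4.png

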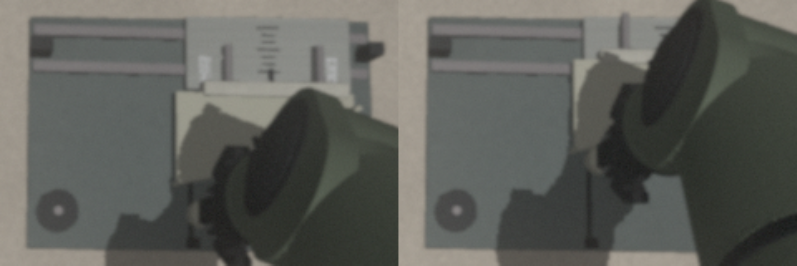

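Picture: left is before, right is now. The panel has gone about 18 px back, and the sled's left edge (column 431 of the full picture) has hardly moved. The arm hides the plate's right part, so I track the left edge between the rails.

```bash
python3 - <<'E'
s=open('meas.py').read();i=s.index("def shift");j=s.index("def meas")
s=s[:i]+'''def col(f):
    p=cv2.cvtColor(f["pixels"],cv2.COLOR_RGB2GRAY).astype(float)[103:114].mean(0)
    lo=np.median(p[360:400]) if p[380]<115 else 85.
    for c in range(350,450):
        if p[c:c+4].min()>REF: break
    return c-(p[c]-REF)/max(p[c]-p[c-1],1),p
p0=cv2.cvtColor(B["pixels"],cv2.COLOR_RGB2GRAY).astype(float)[103:114].mean(0)
REF=.5*(np.median(p0[400:425])+np.median(p0[436:442]))
def shift(f,z=.042):
    h=(-f["R"].T@f["t"])[2]-z
    return (col(B)[0]-col(f)[0])*h/f["camera_matrix"][0,0],REF
'''+s[j:]
open('meas.py','w').write(s)
E
python3 - <<'E'
from meas import *
print(p0[345:450:5].round(),p0[424:440].round(),REF,col(B)[0])
s,b,u=meas()
E
```

```text
[ 66.  68.  97.  96.  97.  99.  98.  97.  97.  97.  97.  97.  98.  98.
  98.  96.  95.  85. 134. 137. 135.] [ 96.  95.  97.  98.  97.  93.  85.  91. 112. 128. 134. 134. 134. 135.
 135. 135.] 116.1590909090909 432.23153409090907
clk 12.5 bed xy [-0.0462  0.0004] z 0.1291 F [[-9.0, -1.1, 4.5], [-9.2, -1.1, 4.6]] grip 0.0295 58
u_cam 0.0013 q 116.159 gauge from u 0.0418 gauge from F [0.045  0.0458]
```

Emit:
{"name": "play_rows", "arguments": {"plan": [[[0,0.01,0],[0,0,0],1],[[0,0.01,0],[0,0,0],1],[[0,0.01,0],[0,0,0],1],[[0,0.01,0],[0,0,0],1],[[0,0.01,0],[0,0,0],1],[[0,0.01,0],[0,0,0],1]]}}

```text
clock: 13.25
position: [0.5451, -0.1112, 0.1292]
tool_rot: [-3.14, -0.0, 1.551]
force: [-8.4, -0.8, 4.7]
grip_width: 0.0293
finger_force: 57.6
```

```bash
python3 - <<'E'
from meas import *
s,b,u=meas();s,b,u2=meas()
for v in (.006,.010):
  for fr in (0,.4): print(v,fr,follow(u2,v,b[0],lambda u:.043,8,fr=fr).round(4).tolist())
E
```

```text
clk 13.3 bed xy [-0.0449  0.0003] z 0.1292 F [[-8.4, -0.8, 4.7], [-7.3, -0.5, 3.6]] grip 0.0296 58
u_cam 0.0056 q 116.159 gauge from u 0.0424 gauge from F [0.042  0.0364]
clk 13.35 bed xy [-0.0449  0.0004] z 0.1292 F [[-7.3, -0.5, 3.6], [-7.9, -1.1, 4.0]] grip 0.0294 58
u_cam 0.0061 q 116.159 gauge from u 0.0423 gauge from F [0.0364 0.0396]
0.006 0 [[0.03, 0.0069, 0.0077, 0.0429], [0.01, 0.008, 0.009, 0.043], [0.01, 0.0092, 0.0101, 0.043], [0.01, 0.0105, 0.0111, 0.043], [0.01, 0.012, 0.0119, 0.043], [0.01, 0.0135, 0.0127, 0.0429], [0.02, 0.0152, 0.0136, 0.0431], [0.01, 0.0169, 0.0146, 0.043]]
0.006 0.4 [[0.03, 0.0069, 0.0064, 0.0429], [0.01, 0.0077, 0.0067, 0.043], [0.0, 0.0085, 0.007, 0.0429], [0.01, 0.0094, 0.0073, 0.043], [0.01, 0.0104, 0.0077, 0.0431], [0.01, 0.0114, 0.0081, 0.0431], [0.0, 0.0124, 0.0085, 0.0429], [0.01, 0.0135, 0.0089, 0.043]]
0.01 0 [[0.04, 0.0074, 0.0106, 0.0431], [0.01, 0.0087, 0.0113, 0.0431], [0.01, 0.0102, 0.0119, 0.0431], [0.01, 0.0117, 0.0125, 0.043], [0.01, 0.0133, 0.0131, 0.043], [0.01, 0.015, 0.0139, 0.0429], [0.02, 0.0168, 0.0147, 0.043], [0.02, 0.0187, 0.0157, 0.0431]]
0.01 0.4 [[0.04, 0.0073, 0.0093, 0.0431], [0.0, 0.0084, 0.0089, 0.0429], [0.01, 0.0095, 0.0087, 0.043], [0.01, 0.0106, 0.0087, 0.043], [0.01, 0.0117, 0.0088, 0.043], [0.01, 0.0128, 0.0091, 0.0431], [0.01, 0.014, 0.0095, 0.0431], [0.01, 0.0152, 0.0099, 0.0431]]
```

Emit:
{"name": "play_rows", "arguments": {"plan": [[[0,0.03,0],[0,0,0],1],[[0,0.01,0],[0,0,0],1],[[0,0.01,0],[0,0,0],1],[[0,0.01,0],[0,0,0],1],[[0,0.01,0],[0,0,0],1],[[0,0.01,0],[0,0,0],1],[[0,0.01,0],[0,0,0],1],[[0,0.01,0],[0,0,0],1]]}}

```text
clock: 14.35
position: [0.5476, -0.1114, 0.1292]
tool_rot: [-3.14, 0.0, 1.551]
force: [-8.3, -2.2, 3.0]
grip_width: 0.0293
finger_force: 57.6
```

```bash
cat > go.py <<'E'
from meas import *
import sys
n=int(sys.argv[2]);gt=float(sys.argv[3]);vs=[float(t) for t in sys.argv[1].split(",")]
s,b,u=meas()
for v in vs:
  for fr in (0,.4):
    o=follow(u,v,b[0],lambda u:gt,n,fr=fr);print(v,fr,"steps",o[:,0].round(2).tolist(),"u",o[::2,1].round(3).tolist(),"v",o[-1,2].round(3))
E
python3 go.py .009,.012 8 .043
```

```text
clk 14.4 bed xy [-0.0424  0.0003] z 0.1292 F [[-8.3, -2.2, 3.0], [-8.7, -1.3, 4.9]] grip 0.0292 58
u_cam 0.0145 q 116.159 gauge from u 0.0432 gauge from F [0.0412 0.0432]
0.009 0 steps [0.0, 0.01, 0.02, 0.02, 0.02, 0.03, 0.03, 0.04] u [0.016, 0.019, 0.023, 0.028] v 0.024
0.009 0.4 steps [0.0, 0.01, 0.01, 0.02, 0.01, 0.02, 0.02, 0.03] u [0.016, 0.018, 0.021, 0.025] v 0.017
0.012 0 steps [0.0, 0.02, 0.02, 0.02, 0.02, 0.03, 0.04, 0.04] u [0.016, 0.02, 0.024, 0.029] v 0.025
0.012 0.4 steps [0.0, 0.02, 0.01, 0.02, 0.01, 0.02, 0.03, 0.03] u [0.016, 0.019, 0.022, 0.026] v 0.018
```

Emit:
{"name": "play_rows", "arguments": {"plan": [[[0,0,0],[0,0,0],1],[[0,0.01,0],[0,0,0],1],[[0,0.02,0],[0,0,0],1],[[0,0.02,0],[0,0,0],1],[[0,0.01,0],[0,0,0],1],[[0,0.02,0],[0,0,0],1],[[0,0.03,0],[0,0,0],1],[[0,0.03,0],[0,0,0],1]]}}

```text
clock: 15.4
position: [0.5511, -0.1116, 0.1292]
tool_rot: [-3.14, 0.0, 1.551]
force: [-9.0, -2.5, 4.2]
grip_width: 0.0297
finger_force: 57.6
```

```bash
python3 go.py .016,.02 6 .042
```

```text
clk 15.45 bed xy [-0.0388  0.0001] z 0.1292 F [[-9.0, -2.5, 4.2], [-8.6, -1.8, 5.2]] grip 0.0293 58
u_cam 0.0273 q 116.159 gauge from u 0.0435 gauge from F [0.0446 0.0428]
0.016 0 steps [-0.03, 0.03, 0.05, 0.06, 0.06, 0.09] u [0.029, 0.035, 0.042] v 0.036
0.016 0.4 steps [-0.03, 0.03, 0.04, 0.05, 0.05, 0.07] u [0.029, 0.034, 0.041] v 0.03
0.02 0 steps [-0.03, 0.05, 0.05, 0.06, 0.07, 0.1] u [0.03, 0.036, 0.044] v 0.038
0.02 0.4 steps [-0.03, 0.04, 0.04, 0.06, 0.06, 0.08] u [0.03, 0.035, 0.042] v 0.032
```

Emit:
{"name": "play_rows", "arguments": {"plan": [[[0,0,0],[0,0,0],1],[[0,0.02,0],[0,0,0],1],[[0,0.04,0],[0,0,0],1],[[0,0.05,0],[0,0,0],1],[[0,0.06,0],[0,0,0],1],[[0,0.08,0],[0,0,0],1]]}}

```text
clock: 16.2
position: [0.5574, -0.112, 0.1293]
tool_rot: [-3.14, 0.001, 1.551]
force: [-7.5, -4.1, 5.0]
grip_width: 0.0292
finger_force: 57.7
```

```bash
python3 go.py .03,.036 5 .042
```

```text
clk 16.25 bed xy [-0.0323 -0.0001] z 0.1293 F [[-7.5, -4.1, 5.0], [-6.7, -3.8, 4.8]] grip 0.0296 58
u_cam 0.0459 q 116.159 gauge from u 0.0424 gauge from F [0.0373 0.0333]
0.03 0 steps [0.07, 0.12, 0.14, 0.17, 0.19] u [0.05, 0.06, 0.073] v 0.057
0.03 0.4 steps [0.07, 0.11, 0.13, 0.15, 0.18] u [0.05, 0.06, 0.072] v 0.052
0.036 0 steps [0.09, 0.13, 0.15, 0.18, 0.2] u [0.051, 0.062, 0.075] v 0.058
0.036 0.4 steps [0.09, 0.12, 0.14, 0.17, 0.19] u [0.051, 0.061, 0.074] v 0.054
```

Emit:
{"name": "play_rows", "arguments": {"plan": [[[0,0.15,0],[0,0,0],1],[[0,0.14,0],[0,0,0],1],[[0,0.15,0],[0,0,0],1],[[0,0.17,0],[0,0,0],1]]}}

```text
clock: 16.75
position: [0.5727, -0.1126, 0.1293]
tool_rot: [-3.14, 0.001, 1.551]
force: [-8.8, -6.1, 4.7]
grip_width: 0.0294
finger_force: 57.7
```

```bash
python3 go.py .05,.056 4 .043
```

```text
clk 16.8 bed xy [-0.0167 -0.0004] z 0.1293 F [[-8.8, -6.1, 4.7], [-8.4, -4.3, 4.0]] grip 0.029 58
u_cam 0.0665 q 116.159 gauge from u 0.0451 gauge from F [0.0432 0.0417]
0.05 0 steps [0.11, 0.21, 0.22, 0.2] u [0.073, 0.088] v 0.063
0.05 0.4 steps [0.1, 0.21, 0.21, 0.19] u [0.073, 0.088] v 0.059
0.056 0 steps [0.13, 0.22, 0.23, 0.2] u [0.074, 0.09] v 0.064
0.056 0.4 steps [0.12, 0.22, 0.22, 0.19] u [0.074, 0.089] v 0.061
```

Emit:
{"name": "play_rows", "arguments": {"plan": [[[0,0.16,0],[0,0,0],1],[[0,0.19,0],[0,0,0],1],[[0,0.19,0],[0,0,0],1],[[0,0.17,0],[0,0,0],1]]}}

```text
clock: 17.3
position: [0.5906, -0.1128, 0.1293]
tool_rot: [-3.14, 0.001, 1.551]
force: [-8.3, -3.3, 4.0]
grip_width: 0.0295
finger_force: 57.8
```

```bash
python3 go.py .05,.056 5 .044
```

```text
clk 17.35 bed xy [ 0.0011 -0.0002] z 0.1293 F [[-8.3, -3.3, 4.0], [-8.0, -2.7, 3.3]] grip 0.0296 58
u_cam 0.0942 q 116.159 gauge from u 0.0435 gauge from F [0.0411 0.0398]
0.05 0 steps [0.16, 0.12, 0.09, 0.06, 0.04] u [0.101, 0.113, 0.123] v 0.034
0.05 0.4 steps [0.16, 0.12, 0.08, 0.06, 0.04] u [0.101, 0.112, 0.122] v 0.031
0.056 0 steps [0.18, 0.12, 0.09, 0.06, 0.04] u [0.101, 0.114, 0.124] v 0.034
0.056 0.4 steps [0.18, 0.12, 0.08, 0.06, 0.04] u [0.101, 0.114, 0.123] v 0.031
```

Emit:
{"name": "play_rows", "arguments": {"plan": [[[0,0.2,0],[0,0,0],1],[[0,0.12,0],[0,0,0],1],[[0,0.08,0],[0,0,0],1],[[0,0.06,0],[0,0,0],1]]}}

```text
clock: 17.85
position: [0.6019, -0.1125, 0.1292]
tool_rot: [-3.14, 0.0, 1.551]
force: [-9.5, -1.2, 4.8]
grip_width: 0.0295
finger_force: 57.6
```

```bash
python3 go.py .027,.034 6 .044
```

```text
clk 17.9 bed xy [0.012  0.0002] z 0.1292 F [[-9.5, -1.2, 4.8], [-7.7, -1.9, 4.6]] grip 0.0293 58
u_cam 0.1169 q 116.159 gauge from u 0.0445 gauge from F [0.0476 0.0382]
0.027 0 steps [0.01, 0.03, 0.02, 0.02, 0.02, 0.01] u [0.12, 0.126, 0.131] v 0.016
0.027 0.4 steps [0.01, 0.03, 0.02, 0.01, 0.01, 0.02] u [0.12, 0.125, 0.129] v 0.012
0.034 0 steps [0.02, 0.03, 0.02, 0.02, 0.02, 0.01] u [0.121, 0.128, 0.133] v 0.017
0.034 0.4 steps [0.02, 0.03, 0.02, 0.01, 0.02, 0.01] u [0.121, 0.127, 0.131] v 0.013
```

Emit:
{"name": "play_rows", "arguments": {"plan": [[[0,0.03,0],[0,0,0],1],[[0,0.03,0],[0,0,0],1],[[0,0.02,0],[0,0,0],1],[[0,0.02,0],[0,0,0],1],[[0,0.02,0],[0,0,0],1],[[0,0.01,0],[0,0,0],1]]}}

```text
clock: 18.65
position: [0.6051, -0.1125, 0.1292]
tool_rot: [-3.14, 0.0, 1.551]
force: [-9.4, -1.3, 4.0]
grip_width: 0.0298
finger_force: 57.7
```

```bash
python3 go.py .012,.015 8 .044
```

```text
clk 18.7 bed xy [0.0151 0.0003] z 0.1292 F [[-9.4, -1.3, 4.0], [-9.2, -1.2, 4.1]] grip 0.0293 58
u_cam 0.1321 q 116.159 gauge from u 0.0445 gauge from F [0.0471 0.0458]
0.012 0 steps [-0.01, 0.01, 0.01, 0.01, 0.02, 0.01, 0.01, 0.02] u [0.134, 0.137, 0.14, 0.143] v 0.014
0.012 0.4 steps [-0.01, 0.01, 0.01, 0.01, 0.0, 0.01, 0.01, 0.01] u [0.133, 0.136, 0.138, 0.14] v 0.009
0.015 0 steps [-0.01, 0.02, 0.01, 0.01, 0.01, 0.02, 0.01, 0.02] u [0.134, 0.137, 0.141, 0.144] v 0.015
0.015 0.4 steps [-0.01, 0.01, 0.01, 0.01, 0.01, 0.01, 0.01, 0.01] u [0.134, 0.137, 0.139, 0.142] v 0.01
```

Emit:
{"name": "play_rows", "arguments": {"plan": [[[0,0,0],[0,0,0],1],[[0,0.01,0],[0,0,0],1],[[0,0.01,0],[0,0,0],1],[[0,0.01,0],[0,0,0],1],[[0,0.01,0],[0,0,0],1],[[0,0.01,0],[0,0,0],1],[[0,0.01,0],[0,0,0],1],[[0,0.01,0],[0,0,0],1]]}}

```text
clock: 19.7
position: [0.6068, -0.1125, 0.1292]
tool_rot: [-3.14, 0.0, 1.551]
force: [-8.5, -0.7, 2.3]
grip_width: 0.0294
finger_force: 57.7
```

```bash
python3 go.py .009,.013 8 .044
```

```text
clk 19.75 bed xy [0.0168 0.0003] z 0.1292 F [[-8.5, -0.7, 2.3], [-8.7, -2.1, 3.7]] grip 0.0298 58
u_cam 0.142 q 116.159 gauge from u 0.0445 gauge from F [0.0425 0.0431]
0.009 0 steps [-0.01, 0.01, 0.02, 0.01, 0.02, 0.02, 0.03, 0.03] u [0.143, 0.146, 0.15, 0.154] v 0.021
0.009 0.4 steps [-0.01, 0.01, 0.01, 0.01, 0.02, 0.01, 0.02, 0.02] u [0.143, 0.146, 0.148, 0.152] v 0.015
0.013 0 steps [-0.01, 0.02, 0.02, 0.01, 0.03, 0.02, 0.03, 0.03] u [0.144, 0.147, 0.151, 0.156] v 0.023
0.013 0.4 steps [-0.01, 0.02, 0.01, 0.01, 0.02, 0.02, 0.02, 0.02] u [0.144, 0.147, 0.15, 0.153] v 0.016
```

Emit:
{"name": "play_rows", "arguments": {"plan": [[[0,0,0],[0,0,0],1],[[0,0.01,0],[0,0,0],1],[[0,0.01,0],[0,0,0],1],[[0,0.02,0],[0,0,0],1],[[0,0.02,0],[0,0,0],1],[[0,0.02,0],[0,0,0],1],[[0,0.02,0],[0,0,0],1],[[0,0.02,0],[0,0,0],1]]}}

```text
clock: 20.75
position: [0.6098, -0.1127, 0.1292]
tool_rot: [-3.14, 0.0, 1.551]
force: [-9.8, -1.7, 3.2]
grip_width: 0.0292
finger_force: 57.7
```

```bash
python3 go.py .016,.02 10 .044
```

```text
clk 20.8 bed xy [0.0199 0.0002] z 0.1292 F [[-9.8, -1.7, 3.2], [-9.5, -1.9, 2.9]] grip 0.0295 58
u_cam 0.1548 q 116.159 gauge from u 0.0445 gauge from F [0.0487 0.0471]
0.016 0 steps [0.01, 0.03, 0.04, 0.04, -0.0, -0.0, -0.0, -0.0, -0.0, -0.0] u [0.157, 0.162, 0.165, 0.165, 0.165] v 0.0
0.016 0.4 steps [0.01, 0.03, 0.03, 0.04, 0.01, -0.0, -0.0, -0.0, -0.0, -0.0] u [0.157, 0.162, 0.165, 0.165, 0.165] v 0.0
0.02 0 steps [0.01, 0.04, 0.05, 0.02, -0.0, -0.0, -0.0, -0.0, -0.0, -0.0] u [0.157, 0.163, 0.165, 0.165, 0.165] v 0.0
0.02 0.4 steps [0.01, 0.04, 0.04, 0.03, -0.0, -0.0, -0.0, -0.0, -0.0, -0.0] u [0.157, 0.163, 0.165, 0.165, 0.165] v 0.0
```

Emit:
{"name": "play_rows", "arguments": {"plan": [[[0,0.01,0],[0,0,0],1],[[0,0.03,0],[0,0,0],1],[[0,0.03,0],[0,0,0],1],[[0,0.03,0],[0,0,0],1],[[0,0,0],[0,0,0],1],[[0,0,0],[0,0,0],1],[[0,0,0],[0,0,0],1],[[0,0,0],[0,0,0],1],[[0,0,0],[0,0,0],1],[[0,0,0],[0,0,0],1]]}}

```text
clock: 22.05
position: [0.6123, -0.1131, 0.1292]
tool_rot: [-3.14, 0.001, 1.551]
force: [-9.1, -2.9, 3.1]
grip_width: 0.0296
finger_force: 57.7
```

```bash
python3 - <<'E'
from meas import *
for _ in range(3): meas()
f=dict(np.load("top_last.npz"))
cv2.imwrite("pics/end.png",cv2.resize(np.hstack([f["pixels"][80:240,320:560],grab_frame("scene")["pixels"][80:240,120:360]])[...,::-1],None,fx=1.66,fy=1.66))
E
```

```text
clk 22.1 bed xy [ 0.0223 -0.0001] z 0.1292 F [[-9.1, -2.9, 3.1], [-8.4, -3.8, 3.7]] grip 0.0293 58
u_cam 0.1629 q 116.159 gauge from u 0.0443 gauge from F [0.045  0.0417]
clk 22.15 bed xy [ 0.0223 -0.0001] z 0.1292 F [[-8.4, -3.8, 3.7], [-8.2, -3.1, 4.7]] grip 0.0293 58
u_cam 0.163 q 116.159 gauge from u 0.0442 gauge from F [0.0417 0.0407]
clk 22.2 bed xy [ 0.0223 -0.0001] z 0.1292 F [[-8.2, -3.1, 4.7], [-9.3, -3.2, 3.6]] grip 0.0297 58
u_cam 0.163 q 116.159 gauge from u 0.0442 gauge from F [0.0407 0.0462]
```

View pics/end.png

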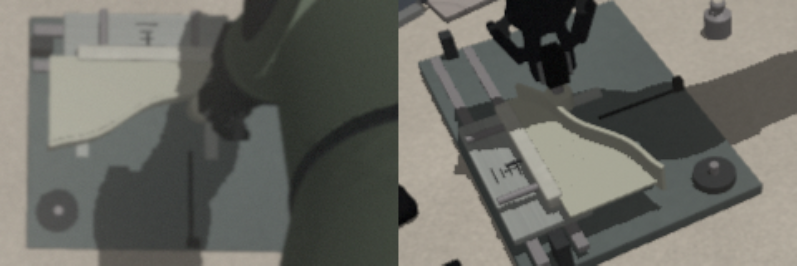

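The picture shows the sled against its left end-stop block and the roller still on the edge. It did not move over three readings, and the gauge is about 43 mm, so I hand it in.

```bash
python3 -c "
from workcell import bot
print(bot.job_done())"
```

```text
the job is handed in; nothing more can be done
None
```

I handed the job in at 22.2 s: the sled is at its end stop and the tool is still pressed on the edge, with the gauge at about 44 mm. At every check during the feed the gauge read between about 33 and 49 mm, the roller was within 1 mm of the pointer line, and the sled's average speed between checks peaked near 0.05 m/s.

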